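# File the bench writing tools and log the tally

### The job

Tidy up the writing tools and forceps (markers, pen, forceps) that lie loose on the bench in front of the robot: stand every one of them in the steel cup, either end down. When all of them stand in the cup, roll the tally wheel up, ridge by ridge, until its face with as many dots as there are tools in the cup lies level on top, in line with the two red pointers, and leave the cup standing upright on the bench and the other things there undisturbed.

Things in the scene. Friction and masses are not known exactly. Their poses are not given: they have to be found in the camera images.
- steel_cup: Weighted open pressed-steel beaker, loose, about 0.45 kg: 86 mm across the rim, 92 mm tall, 74 mm at the foot, wall up to 8 mm thick to the touch (clear mouth at least 68 mm, floor 60 mm), inner floor 4 mm above the bench. Origin: centre of its underside, z up the axis. Tools lean against its rim.
- marker_one: White-barrelled marker with black ends, 16 x 138 x 18 mm (box-like, 14 mm wide and 16 mm high to the touch, does not roll); lies flat on the bench at the start; origin under its middle (on its underside as it lies), its own y axis runs along its length. Weight 10 to 25 g. Absent (None) in some runs.
- marker_two: White-barrelled marker with black ends, 16 x 138 x 18 mm (box-like, 14 mm wide and 16 mm high to the touch, does not roll); lies flat on the bench at the start; origin under its middle (on its underside as it lies), its own y axis runs along its length. Weight 10 to 25 g. Absent (None) in some runs.
- marker_three: White-barrelled marker with black ends, 16 x 138 x 18 mm (box-like, 14 mm wide and 16 mm high to the touch, does not roll); lies flat on the bench at the start; origin under its middle (on its underside as it lies), its own y axis runs along its length. Weight 10 to 25 g. Absent (None) in some runs.
- bench_pen: Slim gel pen, black ends and pale barrel, 10 x 142 x 11 mm (8 mm wide, 10 mm high to the touch); lies flat on the bench at the start; origin under its middle (on its underside as it lies), its own y axis runs along its length. Weight 10 to 25 g. Absent (None) in some runs.
- steel_forceps: Steel forceps, rigid and shut, 16 x 132 x 9 mm (tapering, widest near the middle); lies flat on the bench at the start; origin under its middle (on its underside as it lies), its own y axis runs along its length. Weight 10 to 25 g. Absent (None) in some runs.
- tally_base: Grey stand of the tally counter, fixed to the bench: plate 124 (x) x 90 (y) x 10 mm, origin at the centre of its underside, +x roughly away from the robot. Two cheeks (outer faces y = +-33 mm, x = +-25 mm, 76 mm high) carry the wheel; on each a red pointer at x = 0 reaches 94.5 mm.
- wheel_axle (a point): Centre of the tally wheel, on its axle, 62 mm above the bench; axes as the stand, the axle along y. The wheel has eight flat faces 36.5 mm from the axle, 48 mm wide along y, parted by grey ridges 6 mm thick that stand out to 48 mm from the axle. Face 0 is orange without dots; faces 1 to 7 are black with that many white dots.
- tally_wheel (a joint): Tally wheel, rad: at k*pi/4 face k lies level on top between the pointers, with ridges 22.5 degrees before and behind the top. Grows (rolls up) as the top moves to the stand's +x, a ridge being pushed away from the robot. Starts between -0.75 (face 7) and 0.85 (face 1). Friction 0.1 N m (2.5 N at a ridge), no detents: stays where left. Stops at -1.2 and 5.6.
- tips: Bystander: blue tip box with clear lid, 85 x 122 x 83 mm, origin under its centre; leave alone.
- green_tube_rack: Bystander: green tube rack, 77 x 111 x 48 mm, origin under its centre; leave alone.
Things that resemble listed ones, but are neither listed nor needed, are in the scene too. Leave any yellow look-alike of the marker_three alone.

How it is judged:
On the way, in this order (a step that is already met when the one before it is completed fails the run):
1. every tool stands in the steel cup (horizontal distance between each of marker_one, marker_two, steel_forceps, bench_pen, marker_three and steel_cup below 0.05 m and z of marker_one in the frame of steel_cup between 0.045 and 0.12 m and (angle between marker_one's own y axis and vertical below 0.87 rad or angle between marker_one's own y axis and vertical above 2.27159 rad) and z of marker_two in the frame of steel_cup between 0.045 and 0.12 m and (angle between marker_two's own y axis and vertical below 0.87 rad or angle between marker_two's own y axis and vertical above 2.27159 rad) and z of steel_forceps in the frame of steel_cup between 0.045 and 0.12 m and (angle between steel_forceps's own y axis and vertical below 0.87 rad or angle between steel_forceps's own y axis and vertical above 2.27159 rad) and z of bench_pen in the frame of steel_cup between 0.045 and 0.12 m and (angle between bench_pen's own y axis and vertical below 0.87 rad or angle between bench_pen's own y axis and vertical above 2.27159 rad) and z of marker_three in the frame of steel_cup between 0.045 and 0.12 m and (angle between marker_three's own y axis and vertical below 0.87 rad or angle between marker_three's own y axis and vertical above 2.27159 rad) and angle between steel_cup's own z axis and vertical below 0.12 rad and height (world z) of steel_cup between -0.02 and 0.02 m), for 0.3 s.
2. the wheel shows as many dots on top as there are tools (value of joint tally_wheel between 2.156 and 4.127 rad and (height (world z) of marker_one above -5 m or value of joint tally_wheel below 3.342 rad) and (height (world z) of marker_two above -5 m or value of joint tally_wheel below 3.342 rad) and (height (world z) of steel_forceps above -5 m or value of joint tally_wheel below 3.342 rad) and (height (world z) of bench_pen above -5 m or value of joint tally_wheel below 3.342 rad) and (height (world z) of marker_three above -5 m or value of joint tally_wheel below 3.342 rad) and (not (height (world z) of marker_one above -5 m or value of joint tally_wheel above 99 rad) or not (height (world z) of marker_two above -5 m or value of joint tally_wheel above 99 rad) or not (height (world z) of steel_forceps above -5 m or value of joint tally_wheel above 99 rad) or not (height (world z) of bench_pen above -5 m or value of joint tally_wheel above 99 rad) or not (height (world z) of marker_three above -5 m or value of joint tally_wheel above 99 rad) or value of joint tally_wheel above 3.727 rad) and (height (world z) of any of marker_one, marker_two above -5 m or value of joint tally_wheel below 2.556 rad) and (height (world z) of any of marker_one, steel_forceps above -5 m or value of joint tally_wheel below 2.556 rad) and (height (world z) of any of marker_one, bench_pen above -5 m or value of joint tally_wheel below 2.556 rad) and (height (world z) of any of marker_one, marker_three above -5 m or value of joint tally_wheel below 2.556 rad) and (height (world z) of any of marker_two, steel_forceps above -5 m or value of joint tally_wheel below 2.556 rad) and (height (world z) of any of marker_two, bench_pen above -5 m or value of joint tally_wheel below 2.556 rad) and (height (world z) of any of marker_two, marker_three above -5 m or value of joint tally_wheel below 2.556 rad) and (height (world z) of any of steel_forceps, bench_pen above -5 m or value of joint tally_wheel below 2.556 rad) and (height (world z) of any of steel_forceps, marker_three above -5 m or value of joint tally_wheel below 2.556 rad) and (height (world z) of any of bench_pen, marker_three above -5 m or value of joint tally_wheel below 2.556 rad) and (not (height (world z) of any of marker_one, marker_two above -5 m or value of joint tally_wheel above 99 rad) or not (height (world z) of any of marker_one, steel_forceps above -5 m or value of joint tally_wheel above 99 rad) or not (height (world z) of any of marker_one, bench_pen above -5 m or value of joint tally_wheel above 99 rad) or not (height (world z) of any of marker_one, marker_three above -5 m or value of joint tally_wheel above 99 rad) or not (height (world z) of any of marker_two, steel_forceps above -5 m or value of joint tally_wheel above 99 rad) or not (height (world z) of any of marker_two, bench_pen above -5 m or value of joint tally_wheel above 99 rad) or not (height (world z) of any of marker_two, marker_three above -5 m or value of joint tally_wheel above 99 rad) or not (height (world z) of any of steel_forceps, bench_pen above -5 m or value of joint tally_wheel above 99 rad) or not (height (world z) of any of steel_forceps, marker_three above -5 m or value of joint tally_wheel above 99 rad) or not (height (world z) of any of bench_pen, marker_three above -5 m or value of joint tally_wheel above 99 rad) or value of joint tally_wheel above 2.942 rad)), for 0.3 s.
At the end, for the whole second after the job is handed in: Every tool present stands in the cup (middle within 50 mm of its axis, 45 to 120 mm above its underside, leaning under 50 degrees); the cup is upright on the bench (7 degrees); the face with as many dots as tools (3 to 5) is on top of the resting wheel within 0.2 rad (all of step 1 and all of step 2 and velocity of joint tally_wheel between -0.1 and 0.1 rad/s); the robot touches nothing.
It fails at once if a bystander (tip box, green rack) is moved by more than 30 mm (distance of any of tips, green_tube_rack from where it was at the start of the episode above 0.03 m).
Of marker_one, marker_two, steel_forceps, bench_pen, marker_three only 3 to 5 are there at a start; the rules pass over those that are not, and their reading is None.
At some moment in a run one of marker_one, marker_two, steel_forceps, bench_pen, marker_three, steel_cup may be knocked a few centimetres aside while the robot is not near it.
Once in a run the grip may slacken for a moment while it holds something.
It also fails if it takes over 210 s, if anything falls off the work surface, if the arm or the gripper's body presses on something with over 40 N, if the wrist force passes 120 N, or if a joint passes its speed limit or range.

### The arm

A 6-joint arm with a two-finger parallel gripper is mounted at the origin on a cart in front of the work surface, level with it; the furniture and walls round the work are solid. World frame = base frame: x ahead of the robot, y to its left, z up, the work surface at z = 0. Lengths are in m, angles in rad, forces in N, time in s.
With the tool pointing down it reaches from about 0.325 to 0.9 m from the base axis. Payload 3.5 kg.
Tool frame: the origin (TCP) lies midway between the tips of the shut fingers; the grasp point (between the pads) lies 19 mm behind it; z points along the fingers, y is the line along which they close (so a half turn about z gives the same grasp; the last joint's range is limited). The gripper opens to 85 mm and grips with 20 to 120 N. Pads are 22 mm wide; open, the fingers measure 114 mm over their backs; the gripper's body (76 mm by 85 mm) begins 54 mm behind the grasp point. The pads swing forward as they close: fully open they stand 13 mm farther back than shut.
Start: joints at [1.232, 0.276, -0.026, 1.268, 0, 1.467], TCP at [0.146, 0.608, 0.195] pointing down, gripper open.
Joint ranges: [-3.12, 3.12], [-0.85, 1.88], [-1.08, 1.24], [-1.95, 2.15], [-1.57, 1.53], [-3.14, 3.14]. Speed limits (rad/s): [2.57, 2.57, 3.14, 3.14, 3.14, 3.14].

### API

Orientations are given as a rotation vector (axis times angle).
In Python, from bench import manip gives the robot as it stands. The module is installed in compiled form; this text tells all that it offers. Calls block until the motion is done:
- manip.goto(position, orientation): joint-space move of the TCP to a pose.
- manip.servo_line(position, speed=0.15, attitude=None): straight line of the TCP; attitude=None keeps the orientation; speed is the mean speed in m/s.
- manip.set_joints(angles): joint-space move.
- manip.grip(opening, force=None): opening from 0.0 (shut) to 1.0 (fully open); force is the grip in N (None keeps the last); returns when the fingers have stopped.
- manip.dwell(seconds).
- manip.ik(position, orientation): joint angles nearest the present ones, or None.
- manip.read_state(): the state.
- manip.snapshot(name): name is "scene" or "top" or "wrist"; returns (picture, depth): 384x512x3 uint8, red, green, blue; 384x512 float32, m along the optical axis (not along the pixel's ray), 0 where there is no reading.
- manip.camera_params(name): a dict with "fov_y" (degrees; the focal length in pixels is half the picture's height over the tangent of half this angle, whatever the lens; pixels are square), "cx", "cy" (the principal point, pixels), "dist_coeffs" ([k1, k2, p1, p2, k3] as OpenCV has them; the pictures are not rectified), "R" (3x3) and "t" (3): a world point X has camera coordinates R X + t. Camera axes: x right, y down, z forward; pixel columns grow to the right and rows downward; lengths in m; the calibration is good to about 2 mm. A picture is of the moment at which its call begins: read the wrist's pose just before it. camera_params takes no time and is no camera call; for the wrist camera it gives the pose at the moment of the call.
A pose or a line that the arm cannot do raises manip.MotionError and nothing moves.
- manip.hand_in(): hands the job in; it is judged then, once.
Trained networks look in the newest picture that a camera, given by its name, has taken for a name from the list of things; names that differ only in an ending like _2 or _b are one class to them, and where a whole thing is asked for, a point or a joint stands for the part that bears it (a point fixed in the world has none). Each returns a list of dicts, best first, with "confidence" (0 to 1); they miss things now and then, are a little off and sometimes report something else, mostly with a low value. They report only what shows in the picture. A call takes as long as a camera call. They do not tell look-alikes from the thing itself.
- manip.outline_of(camera, name): "pixels" (384x512 bool, what is visible of it).
- manip.pinpoint(camera, name): "centre" ([x, y, z] in m, in world coordinates, good to about 4 mm: a listed point, or the origin of a listed thing).
The state is a dict: "time": time; "joint_positions": joint angles; "dq": joint speeds; "joint_efforts": joint torques, N m; "ee_pos": TCP position; "eef_rot": TCP orientation; "force": force on the tool from outside, world axes, zero at the start; "moment": the same for the moment, N m; "finger_gap": opening from 0.0 (shut) to 1.0 (fully open); "grasp_force": force on a finger pad.
Only numpy, scipy, OpenCV 4.12 (cv2) and the standard library are available. Lean on these libraries where they do the work, as an engineer would, in place of code of your own. Each camera call takes 0.05 s, during which the arm holds its last target. There are 200 camera calls.

## Working session

There is one attempt and no reset: what is moved stays moved. The work goes in short steps, each a Python script; the robot and the scene stay as the last script left them, time stands still between calls to the robot, and variables do not carry over. Pictures are saved under pics/ and viewed, at most 16 in all, crops included, and the job is handed in when it is done.

```bash
mkdir -p pics; python3 - <<'E'
from bench import manip
import cv2,numpy as np
for c in ["scene","top"]:
    im,d=manip.snapshot(c); cv2.imwrite(f"pics/{c}0.png",im[:,:,::-1])
    p=manip.camera_params(c); print(c,p['fov_y'],p['cx'],p['cy'],p['dist_coeffs'],np.round(p['R'],3).tolist(),np.round(p['t'],3))
    for n in ["steel_cup","marker_one","bench_pen","steel_forceps","tally_base","wheel_axle","tips","green_tube_rack"]:
        print(n,[(np.round(r['centre'],3).tolist(),round(r['confidence'],2)) for r in manip.pinpoint(c,n)])
s=manip.read_state();print(s['time'],s['ee_pos'],s['eef_rot'])
E
```

```text
scene 51.69064975919383 253.49417255628646 194.4708160171164 [-0.1280341  0.         0.         0.         0.       ] [[0.876, -0.481, -0.004], [-0.358, -0.646, -0.674], [0.322, 0.593, -0.738]] [-0.545  0.195  1.284]
steel_cup [([0.569, -0.083, -0.0], 0.55)]
marker_one [([0.479, 0.357, -0.005], 0.62)]
bench_pen [([0.567, -0.083, -0.004], 0.65), ([0.406, 0.023, -0.002], 0.42), ([0.478, 0.358, -0.005], 0.32)]
steel_forceps [([0.526, 0.261, -0.003], 0.41)]
tally_base [([0.56, -0.327, -0.003], 0.83)]
wheel_axle [([0.563, -0.332, 0.061], 0.97)]
tips [([0.736, 0.262, 0.001], 0.9), ([0.527, 0.26, -0.004], 0.64)]
green_tube_rack [([0.768, -0.068, 0.002], 0.66)]
top 51.98636270654251 252.7738222645022 195.4444231863388 [-0.02147499  0.          0.          0.          0.        ] [[0.015, -1.0, 0.011], [-0.994, -0.016, -0.112], [0.113, -0.01, -0.994]] [-0.09   0.606  1.207]
steel_cup [([0.572, -0.082, -0.003], 0.56)]
marker_one [([0.474, 0.358, 0.004], 0.54)]
bench_pen [([0.407, 0.026, 0.001], 0.64)]
steel_forceps [([0.523, 0.267, -0.001], 0.63)]
tally_base [([0.566, -0.326, 0.002], 0.57)]
wheel_axle [([0.566, -0.327, 0.062], 0.62), ([0.405, 0.029, -0.003], 0.21)]
tips [([0.732, 0.264, 0.003], 0.81)]
green_tube_rack [([0.77, -0.066, 0.003], 0.64), ([0.462, 0.153, -0.001], 0.5)]
0.9 [0.14600505 0.60770679 0.19482793] [-3.69519056e-01 -3.11977006e+00 -4.68232657e-05]
```

View pics/scene0.png

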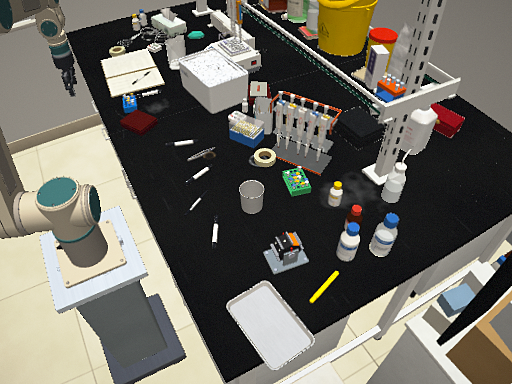

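View pics/top0.png

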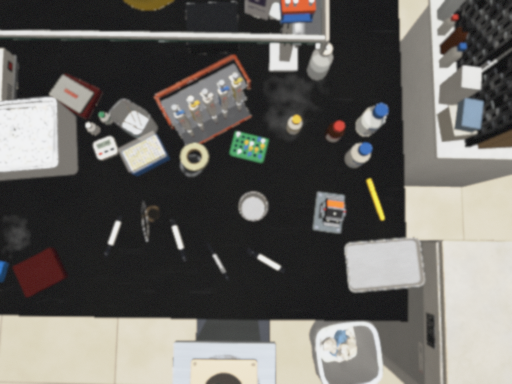

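The scene shows three white markers at top-view pixels (113,237), (178,240) and (267,261), the pen at (218,262) and the forceps at (146,222). That makes five tools. The cup is at (253,206), the tally stand at (330,212), and the yellow look-alike at (375,198).

```bash
cat > h.py <<'E'
from bench import manip
import cv2,numpy as np
from scipy.spatial.transform import Rotation as Ro
def down(yaw):
    x=np.array([np.cos(yaw),np.sin(yaw),0]);z=np.array([0,0,-1.]);return Ro.from_matrix(np.c_[x,np.cross(z,x),z]).as_rotvec()
def tilt(az,p,s=1):
    r=np.array([np.cos(az),np.sin(az),0]);u=np.array([0,0,1.])
    z=np.cos(p)*r-np.sin(p)*u;x=s*(np.sin(p)*r+np.cos(p)*u);return Ro.from_matrix(np.c_[x,np.cross(z,x),z]).as_rotvec()
def cloud(cam):
    p=manip.camera_params(cam);im,d=manip.snapshot(cam)
    f=192/np.tan(np.radians(p['fov_y'])/2);K=np.array([[f,0,p['cx']],[0,f,p['cy']],[0,0,1]])
    v,u=np.mgrid[:384,:512];uv=np.stack([u,v],-1).reshape(-1,1,2).astype(float)
    n=cv2.undistortPoints(uv,K,np.array(p['dist_coeffs'])).reshape(384,512,2)
    X=(np.dstack([n,np.ones((384,512))])*d[...,None]-p['t'])@np.array(p['R']);X[d<=0]=np.nan
    return im,X
def blob(X,xy,r=.1,zlo=.004,zhi=.03):
    """raised component nearest xy -> centre, axis yaw, length, width, mask"""
    near=np.hypot(X[...,0]-xy[0],X[...,1]-xy[1])<r
    z0=np.nanmedian(X[...,2][near&(abs(X[...,2])<.02)])
    m=(near&(X[...,2]-z0>zlo)&(X[...,2]-z0<zhi)).astype(np.uint8)
    m=cv2.morphologyEx(m,cv2.MORPH_CLOSE,np.ones((3,3)))
    n,L,st,_=cv2.connectedComponentsWithStats(m);out=[]
    for k in range(1,n):
        if st[k,4]<25: continue
        P=X[(L==k)&np.isfinite(X[...,0])][:,:2];(c,wh,a)=cv2.minAreaRect((P*1000).astype(np.float32))
        a=np.radians(a+(90 if wh[1]>wh[0] else 0))
        out.append((np.array(c)/1000,a,max(wh),min(wh),L==k,z0))
    return sorted(out,key=lambda o:np.hypot(*(o[0]-xy)))
E
python3 - <<'E'
from h import *
im,X=cloud("top")
for uv in [(113,237),(146,222),(178,240),(218,262),(267,261)]:
    xy=X[uv[1],uv[0],:2]; print(uv,xy.round(3),X[uv[1],uv[0],2].round(3))
    for o in blob(X,xy,zlo=.003)[:2]: print('  ',o[0].round(3),round(o[1],2),round(o[2]),round(o[3]),round(o[5],3))
cup=np.array([.57,-.083]);az=np.arctan2(*cup[::-1])
for p in (0,.2,.35,.6):
  for s in (1,-1):
    for h in (.13,.22): 
        q=manip.ik(list(cup)+[h],tilt(az,p,s)); print(p,s,h,None if q is None else np.round(q,2))
p=manip.camera_params("wrist");e=manip.read_state()
R=Ro.from_rotvec(e['eef_rot']);print("cam in tool",R.inv().apply(-np.array(p['R']).T@p['t']-e['ee_pos']).round(3),(p['R']@R.as_matrix()).round(2).tolist(),p['fov_y'])
manip.goto([.5,.29,.32],down(0));print(manip.read_state()['time'])
im,X=cloud("wrist");cv2.imwrite("pics/w1.png",im[:,:,::-1])
E
```

```text
(113, 237) [0.47  0.359] 0.016
   [0.487 0.365] 2.87 166 107 0.001
   [0.403 0.412] 2.4 20 16 0.001
(146, 222) [0.52  0.261] -0.0
   [0.516 0.247] 3.04 147 93 0.001
   [0.545 0.299] 2.72 33 26 0.001
(178, 240) [0.464 0.153] 0.018
   [0.456 0.141] 0.04 178 104 0.001
   [0.5   0.116] 1.42 30 20 0.001
(218, 262) [0.397 0.026] 0.012
   [0.395 0.032] 1.16 145 96 0.001
   [0.336 0.027] 0.39 23 18 0.001
(267, 261) [ 0.403 -0.129] 0.015
   [ 0.403 -0.119] 1.64 142 92 0.0
   [ 0.411 -0.192] 2.26 27 24 0.0
0 1 0.13 None
0 1 0.22 None
0 -1 0.13 None
0 -1 0.22 None
0.2 1 0.13 None
0.2 1 0.22 None
0.2 -1 0.13 None
0.2 -1 0.22 None
0.35 1 0.13 None
0.35 1 0.22 None
0.35 -1 0.13 None
0.35 -1 0.22 None
0.6 1 0.13 None
0.6 1 0.22 [-0.36 -0.35 -0.99 -0.03  0.18  3.02]
0.6 -1 0.13 None
0.6 -1 0.22 [-0.36 -0.35 -0.99 -0.03  0.18 -0.12]
cam in tool [ 0.081 -0.001 -0.179] [[0.0, 1.0, -0.0], [-0.95, -0.0, -0.32], [-0.32, 0.0, 0.95]] 63.450536037039384
4.4417
```

View pics/w1.png

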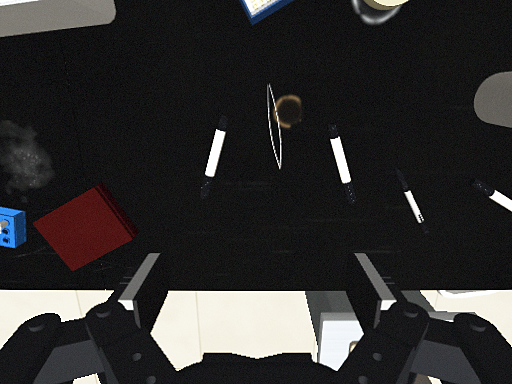

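The wrist view shows the forceps at (275,125), the brown ring next to them is only a flat stain, and the markers are at (215,155) and (341,163). The arm can't point outward near-horizontally at the cup, so I'll scan other approach azimuths.

```bash
python3 - <<'E'
from h import *
cup=np.array([.57,-.083])
for p in (0,.2,.35,.5):
  for az in np.radians(np.arange(-180,180,15)):
    o=[]
    for s in (1,-1):
      ok=[manip.ik([*(cup-.0*np.array([np.cos(az),np.sin(az)])),h],tilt(az,p,s)) for h in (.11,.16,.24)]
      o.append([None if q is None else np.round(q,2).tolist() for q in ok])
    c=["".join('.' if q is None else 'O' for q in r) for r in o]
    if 'O' in ''.join(c): print(p,round(np.degrees(az)),c,o[0][1],o[1][1])
E
```

```text
0 -90 ['O..', 'O..'] None None
0 -75 ['OOO', 'OOO'] [0.33, 0.84, -0.28, 2.02, -1.5, 0.0] [0.33, 0.84, -0.28, 2.02, -1.5, 3.14]
0 -60 ['OOO', 'OOO'] [0.32, 0.7, -0.92, -1.61, -1.36, -3.14] [0.32, 0.7, -0.92, -1.61, -1.36, 0.0]
0 30 ['OO.', 'OO.'] [-0.88, 0.72, -1.07, -1.79, 1.41, -3.14] [-0.88, 0.72, -1.07, -1.79, 1.41, -0.0]
0 45 ['OOO', 'OOO'] [-0.89, 0.78, -0.46, 1.9, 1.47, -0.0] [-0.89, 0.78, -0.46, 1.9, 1.47, -3.14]
0 60 ['OO.', 'OO.'] [-0.85, 0.85, -0.25, 2.04, 1.24, 0.0] [-0.85, 0.85, -0.25, 2.04, 1.24, -3.14]
0 75 ['O..', 'O..'] None None
0.2 -120 ['O..', 'O..'] None None
0.2 -105 ['OOO', 'OOO'] [0.24, 0.86, 0.11, 1.99, -1.03, -0.35] [0.24, 0.86, 0.11, 1.99, -1.03, 2.8]
0.2 -90 ['OOO', 'OOO'] [0.29, 0.72, -0.12, 1.68, -1.22, -0.59] [0.29, 0.72, -0.12, 1.68, -1.22, 2.56]
0.2 -75 ['OOO', 'OOO'] [0.32, 0.5, -0.45, 0.89, -1.36, -1.3] [0.32, 0.5, -0.45, 0.89, -1.36, 1.84]
0.2 -60 ['OOO', 'OOO'] [0.3, 0.34, -0.86, -0.46, -1.27, -2.42] [0.3, 0.34, -0.86, -0.46, -1.27, 0.72]
0.2 -45 ['..O', '..O'] None None
0.2 30 ['OOO', 'OOO'] [-0.87, 0.25, -0.99, -0.4, 1.3, 2.32] [-0.87, 0.25, -0.9
[... 2634 characters left out ...]
, -0.59]
0.5 30 ['OOO', 'OOO'] [-0.78, 0.04, -0.84, 0.24, 1.01, 2.09] [-0.78, 0.04, -0.84, 0.24, 1.01, -1.05]
0.5 45 ['OOO', 'OOO'] [-0.8, 0.21, -0.6, 0.79, 1.07, 1.54] [-0.8, 0.21, -0.6, 0.79, 1.07, -1.61]
0.5 60 ['OOO', 'OOO'] [-0.78, 0.4, -0.36, 1.25, 1.01, 1.07] [-0.78, 0.4, -0.36, 1.25, 1.01, -2.07]
0.5 75 ['OOO', 'OOO'] [-0.73, 0.55, -0.14, 1.58, 0.9, 0.75] [-0.73, 0.55, -0.14, 1.58, 0.9, -2.39]
0.5 90 ['OOO', 'OOO'] [-0.67, 0.68, 0.07, 1.81, 0.76, 0.54] [-0.67, 0.68, 0.07, 1.81, 0.76, -2.6]
0.5 105 ['OOO', 'OOO'] [-0.6, 0.79, 0.26, 1.98, 0.61, 0.39] [-0.6, 0.79, 0.26, 1.98, 0.61, -2.75]
0.5 120 ['OO.', 'OO.'] [-0.52, 0.89, 0.43, 2.12, 0.46, 0.27] [-0.52, 0.89, 0.43, 2.12, 0.46, -2.87]
```

```bash
cat >> h.py <<'E'
def tools(cam="wrist"):
    im,X=cloud(cam);res=[]
    for n in ["marker_one","bench_pen","steel_forceps"]:
        for o in manip.outline_of(cam,n):
            m=o['pixels']&np.isfinite(X[...,0])&(X[...,2]<.04)
            if o['confidence']<.3 or m.sum()<20: continue
            P=X[m][:,:2];c,wh,a=cv2.minAreaRect((P*1000).astype(np.float32))
            a=np.radians(a+(90 if wh[1]>wh[0] else 0))
            res.append(dict(n=n,conf=round(o['confidence'],2),c=np.array(c)/1000,yaw=a,L=max(wh),W=min(wh)))
    return im,X,res
E
python3 - <<'E'
from h import *
im,X,r=tools()
for o in r: print(o['n'],o['conf'],o['c'].round(3),round(o['yaw'],2),round(o['L']),round(o['W']))
E
```

```text
marker_one 0.63 [0.479 0.359] 2.86 134 14
bench_pen 0.85 [0.399 0.023] 0.53 141 12
steel_forceps 0.43 [0.47  0.254] 0.03 11 5
```

```bash
cat >> h.py <<'E'
def find(xy,cam="wrist",r=.08,thr=90):
    im,X=cloud(cam);g=im.min(2)
    m=((g>thr)&(np.hypot(X[...,0]-xy[0],X[...,1]-xy[1])<r)&(abs(X[...,2]-.01)<.025)).astype(np.uint8)
    m=cv2.morphologyEx(m,cv2.MORPH_CLOSE,np.ones((7,7)))
    n,L,st,_=cv2.connectedComponentsWithStats(m)
    k=1+np.argmax(st[1:,4]);P=X[(L==k)&(g>thr)&np.isfinite(X[...,0])][:,:2]
    c,wh,a=cv2.minAreaRect((P*1000).astype(np.float32));a=np.radians(a+(90 if wh[1]>wh[0] else 0))
    return im,np.array(c)/1000,a,max(wh),min(wh)
def cup_xy():
    C=[]
    for cam in ("top","scene"):
        manip.snapshot(cam);C+=[r['centre'][:2] for r in manip.pinpoint(cam,"steel_cup") if r['confidence']>.45][:1]
    print("cup",np.round(C,3).tolist());return np.mean(C,0)
def pick(xy,off,zp,yaw=None,gate=.45,thr=90,force=50):
    manip.grip(gate)
    e=manip.read_state()
    if yaw is None: yaw=0
    manip.goto([*xy,.17],down(yaw))
    im,c,a,L,W=find(xy,thr=thr);print("found",c.round(3),round(a,2),round(L),round(W))
    best=None
    for y in (a,a+np.pi):
        g=c+off*np.array([np.cos(y),np.sin(y)]);q=manip.ik([*g,.12],down(y))
        if q is not None and (best is None or abs(q[5]+1)<abs(best[0][5]+1)): best=(q,y,g)
    q,y,g=best
    manip.goto([*g,.06],down(y));manip.servo_line([*g,zp],speed=.08)
    manip.grip(0.0,force=force);s=manip.read_state();print("grip",round(s['finger_gap'],3),s['grasp_force'])
    manip.servo_line([*g,.2],speed=.2);s=manip.read_state();print("lift",round(s['finger_gap'],3),s['grasp_force'],"t",s['time'])
    return s['finger_gap']
def place(cup,L,lat=0.,b=-.015,p=.35,az=np.radians(-75),hB=.045,tc=.007,go=.25):
    """L: grip point to lower end"""
    r=np.array([np.cos(az),np.sin(az),0]);u=np.array([0,0,1.]);n=np.cross(u,r)
    B=np.array([*cup,hB])+b*r+lat*n
    T=B+L*(np.sin(p)*r+np.cos(p)*u)+tc*(np.cos(p)*r-np.sin(p)*u)
    A=tilt(az,p)
    manip.goto(T+[0,0,.09],A)
    s=manip.read_state();print("above",round(s['finger_gap'],3),s['grasp_force'])
    return T,A,r
E
python3 - <<'E'
from h import *
g=pick(np.array([.479,.359]),.042,.004)
cup=cup_xy();T,A,r=place(cup,.111,lat=-.012)
im,_=cloud("scene");cv2.imwrite("pics/s1.png",cv2.resize(im[100:290,130:390,::-1],None,fx=3,fy=3))
E
```

```text
found [0.457 0.347] 2.42 143 112
grip -0.001 0.0
lift -0.001 0.0 t 9.075
cup [[0.574, -0.081]]
above 0.0 0.0
```

View pics/s1.png

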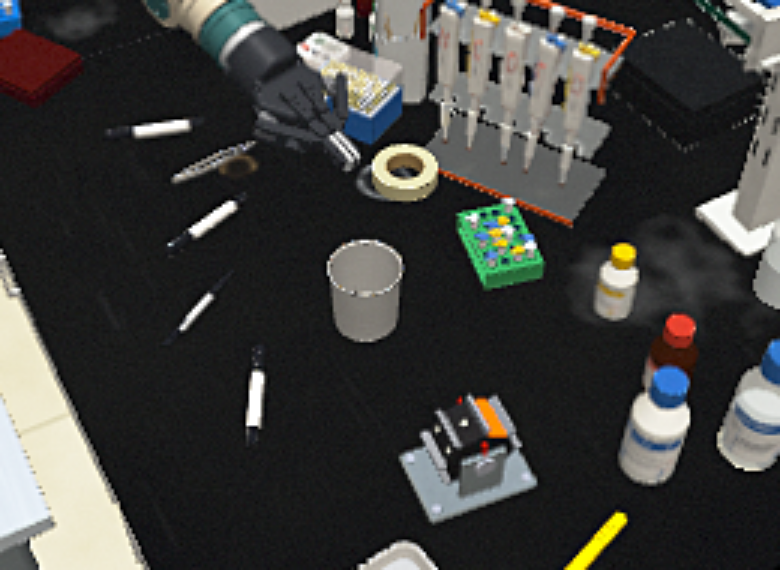

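The marker was missed because of bad detection close to the fingers, and nothing moved: the cup and all five tools are where they were. I'll hover farther back and check the detections.

```bash
python3 - <<'E'
from h import *
manip.grip(.45)
manip.goto([.42,.3,.27],down(0))
for xy in [(.479,.359),(.523,.265),(.462,.153)]:
    im,c,a,L,W=find(xy); print(c.round(3),round(a,2),round(L),round(W))
cv2.imwrite("pics/w2.png",im[:,:,::-1])
_,_,r=tools()
for o in r: print(o['n'],o['conf'],o['c'].round(3),round(o['yaw'],2),round(o['L']),round(o['W']))
E
```

```text
[0.483 0.358] 2.87 84 16
[0.525 0.262] 0.14 132 17
[0.476 0.153] 0.34 76 19
marker_one 0.72 [0.477 0.36 ] 2.85 136 18
bench_pen 0.64 [0.404 0.025] 0.55 139 14
```

View pics/w2.png

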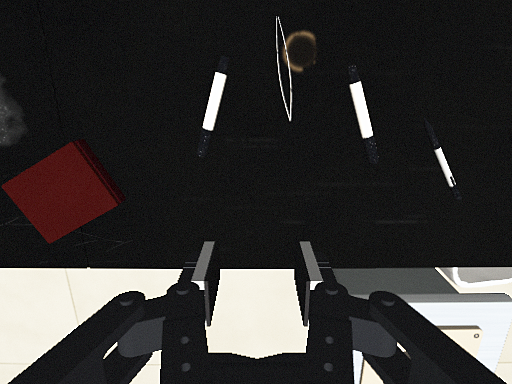

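```bash
python3 - <<'E'
s=open('h.py').read()
s=s.replace('''    manip.goto([*xy,.17],down(yaw))
''','''    v=np.array(xy)-[.06,0]
    if np.hypot(*v)<.34: v*=.34/np.hypot(*v)
    manip.goto([*v,.27],down(yaw))
''')
open('h.py','w').write(s)
E
python3 - <<'E'
from h import *
g=pick(np.array([.479,.359]),.04,.004)
if g>.05:
    cup=cup_xy();T,A,r=place(cup,.109,lat=-.012)
    im,_=cloud("scene");cv2.imwrite("pics/s2.png",cv2.resize(im[100:290,130:390,::-1],None,fx=3,fy=3))
E
```

```text
found [0.487 0.356] 2.85 76 16
grip -0.002 0.0
lift 0.001 0.0 t 17.0083
```

```bash
python3 - <<'E'
from h import *
s=manip.read_state();print(s['ee_pos'],s['eef_rot'],s['finger_gap'],s['force'])
im,X=cloud("wrist");cv2.imwrite("pics/w3.png",im[:,:,::-1])
E
```

```text
[0.5238804  0.34428569 0.1984157 ] [ 3.10692382 -0.45441337 -0.00341882] 0.0009075244068526262 [ 0.03917138  0.63402867 -0.78355678]
```

View pics/w3.png

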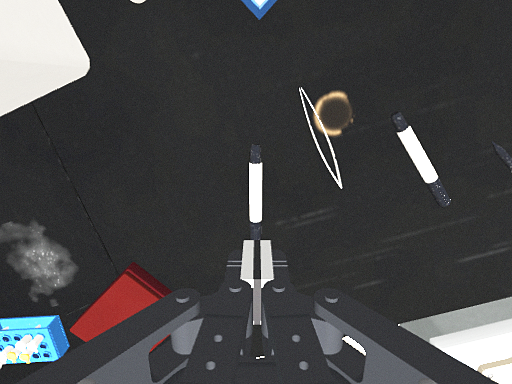

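```bash
cat >> h.py <<'E'
def proj(cam,P):
    p=manip.camera_params(cam);f=192/np.tan(np.radians(p['fov_y'])/2);K=np.array([[f,0,p['cx']],[0,f,p['cy']],[0,0,1]])
    return cv2.projectPoints(np.array(P,float).reshape(-1,3),cv2.Rodrigues(np.array(p['R']))[0],np.array(p['t']),K,np.array(p['dist_coeffs']))[0].reshape(-1,2)
E
python3 - <<'E'
from h import *
e=manip.read_state()['ee_pos']
print(proj("wrist",[e,[e[0],e[1],0],[.477,.359,0.01],[.535,.34,0.01]]).round())
im,X=cloud("wrist");print(X[190,256],X[150,256],X[228,256])
for n in("wrist",): 
    print([(np.round(r['centre'],3),r['confidence']) for r in manip.pinpoint(n,"marker_one")])
manip.snapshot("top");print([(np.round(r['centre'],3),r['confidence']) for r in manip.pinpoint("top","marker_one")])
E
```

```text
[[255. 227.]
 [256. 159.]
 [255. 200.]
 [256. 151.]]
[0.49010172 0.3537041  0.01472249] [0.53720494 0.339605   0.01388613] [0.44201491 0.36809702 0.01636792]
[(array([ 0.474,  0.362, -0.   ]), 0.72)]
[(array([0.476, 0.358, 0.002]), 0.58), (array([ 0.569, -0.082,  0.001]), 0.19)]
```

```bash
python3 - <<'E'
from h import *
y=-.29;c=np.array([.477,.3585]);g=c+.035*np.array([np.cos(y),np.sin(y)])
manip.grip(.5);manip.goto([*g,.06],down(y));print(manip.read_state()['ee_pos'])
manip.servo_line([*g,.004],speed=.08);s=manip.read_state();print(s['ee_pos'],s['force'],s['finger_gap'])
for o in (.3,.2,.15,.1,0):
    manip.grip(o,force=50);s=manip.read_state();print(o,s['finger_gap'],s['grasp_force'],s['force'].round(1),s['time'])
im,X=cloud("wrist");cv2.imwrite("pics/w4.png",im[180:384,130:400][:,:,::-1])
E
```

```text
[0.51134776 0.34888198 0.06080478]
[0.51077588 0.34860909 0.00408374] [-0.93004662 -0.46114056 -0.90115112] 0.4978658387641835
0.3 0.29720943673695405 0.0 [0.4 0.  0.6] 19.5167
0.2 0.19995212234656448 0.0 [-0.5 -0.6 -0.9] 19.7667
0.15 0.1488654418388064 0.0 [ 0.   0.8 -0.1] 19.9917
0.1 0.10322936800437464 0.0 [-0.4 -0.5 -0.8] 20.2167
0 -0.0005653665806899742 0.0 [-0.5 -1.  -0.2] 20.4667
```

View pics/w4.png

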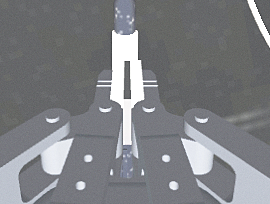

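```bash
python3 - <<'E'
from h import *
im,X=cloud("wrist")
for v in range(200,345,12): print(v,[(X[v,u].round(3).tolist(),int(im[v,u].mean())) for u in (242,256,268)])
s=manip.read_state();print(s['ee_pos'],s['joint_positions'],s['joint_efforts'])
E
```

```text
200 [([0.528, 0.352, -0.002], 96), ([0.531, 0.342, 0.013], 149), ([0.524, 0.336, -0.001], 102)]
212 [([0.524, 0.352, 0.009], 255), ([0.524, 0.344, 0.014], 134), ([0.516, 0.338, -0.002], 100)]
224 [([0.517, 0.355, 0.009], 255), ([0.517, 0.346, 0.016], 255), ([0.508, 0.34, -0.0], 84)]
236 [([0.509, 0.357, 0.009], 255), ([0.509, 0.348, 0.015], 255), ([0.5, 0.343, -0.001], 68)]
248 [([0.496, 0.362, -0.001], 255), ([0.521, 0.344, 0.052], 100), ([0.52, 0.339, 0.053], 255)]
260 [([0.522, 0.35, 0.062], 255), ([0.521, 0.344, 0.063], 109), ([0.519, 0.339, 0.063], 255)]
272 [([0.522, 0.35, 0.072], 255), ([0.521, 0.344, 0.072], 108), ([0.52, 0.34, 0.073], 255)]
284 [([0.523, 0.349, 0.082], 119), ([0.519, 0.345, 0.077], 245), ([0.52, 0.34, 0.082], 122)]
296 [([0.524, 0.349, 0.09], 126), ([0.513, 0.347, 0.077], 244), ([0.521, 0.34, 0.091], 127)]
308 [([0.523, 0.348, 0.096], 124), ([0.507, 0.348, 0.077], 244), ([0.521, 0.34, 0.096], 125)]
320 [([0.528, 0.347, 0.107], 123), ([0.502, 0.35, 0.077], 243), ([0.522, 0.34, 0.103], 125)]
332 [([0.525, 0.347, 0.109], 114), ([0.443, 0.368, 0.017], 141), ([0.517, 0.341, 0.103], 129)]
344 [([0.521, 0.348, 0.11], 115), ([0.434, 0.371, 0.018], 138), ([0.513, 0.343, 0.103], 132)]
[0.5105397  0.34848917 0.00400218] [ 4.94412409e-01  4.20867909e-01 -2.57090997e-01  8.92837376e-01
 -5.20548244e-06 -2.35717905e+00] [ 2.39887859e-04 -4.69074941e+01  2.44655442e+01  7.44604349e-04
 -9.44908408e-06  2.23404122e-06]
```

The depth image puts the fingertips about 45 mm above the reported TCP. I'll probe the bench at a free spot with the fingers shut, guarding on force.

```bash
python3 - <<'E'
from h import *
e=manip.read_state()['ee_pos'];manip.servo_line([e[0],e[1],.1]);
manip.goto([.41,.26,.03],down(0));manip.servo_line([.41,.26,.008],speed=.05);manip.dwell(.2)
f0=manip.read_state()['force'][2]
for z in np.arange(.004,-.045,-.004):
    try: manip.servo_line([.41,.26,z],speed=.03)
    except manip.MotionError as x: print(x);break
    s=manip.read_state();f=s['force'][2]-f0;print(round(z,3),s['ee_pos'][2].round(4),round(f,1))
    if abs(f)>6: break
im,X=cloud("wrist");
print([X[v,256].round(3).tolist() for v in range(200,280,8)])
manip.servo_line([.41,.26,.1]);print(manip.read_state()['time'])
E
```

```text
0.004 0.0038 -1.1
0.0 -0.0003 -0.4
-0.004 -0.0043 -0.3
-0.008 -0.0083 -0.5
-0.012 -0.0123 -0.4
-0.016 -0.0163 -0.3
-0.02 -0.0203 -0.0
-0.024 -0.0243 -1.1
-0.028 -0.0283 0.1
-0.032 -0.0323 -0.9
-0.036 -0.0362 -1.1
-0.04 -0.0366 31.6
[[0.44, 0.259, -0.001], [0.436, 0.259, -0.002], [0.432, 0.259, -0.002], [0.428, 0.259, -0.0], [0.423, 0.259, -0.002], [0.421, 0.259, 0.004], [0.421, 0.259, 0.012], [0.421, 0.259, 0.02], [0.42, 0.259, 0.025], [0.421, 0.259, 0.033]]
27.3333
```

The real fingertips sit 37 mm behind the stated TCP: contact came at TCP z = -0.0365. I'll compensate for that everywhere.

```bash
sed -i 's/tc=.007/tc=.043/' h.py; python3 - <<'E'
from h import *
g=pick(np.array([.477,.359]),.036,-.032)
if g>.05:
    cup=cup_xy();T,A,r=place(cup,.109,lat=-.012)
    manip.snapshot("scene")
    im,_=cloud("scene");cv2.imwrite("pics/s2.png",cv2.resize(im[100:290,130:390,::-1],None,fx=3,fy=3))
E
```

```text
found [0.48  0.358] 2.85 89 16
grip 0.155 51.05840742588043
lift 0.16 50.58342933654785 t 32.5083
cup [[0.571, -0.082], [0.571, -0.085]]
above 0.153 50.600502490997314
```

View pics/s2.png

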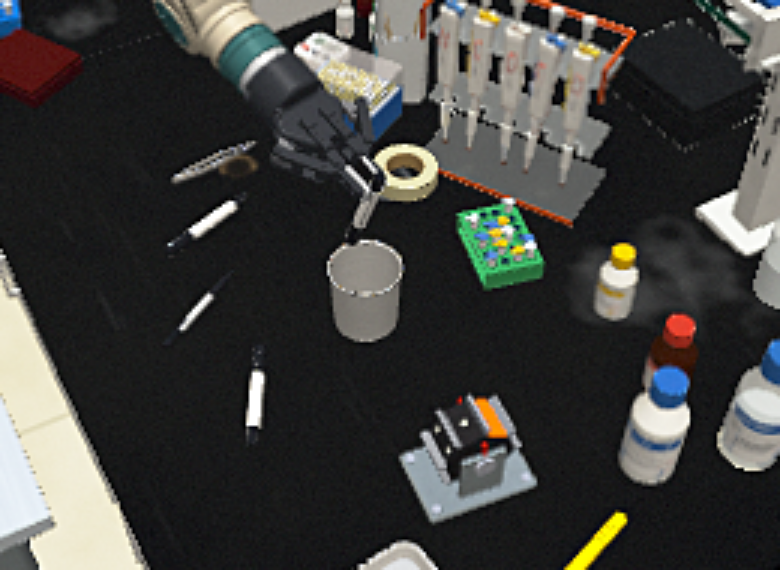

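The marker is held and hangs over the cup mouth with its lower end at about (348,240). Now I'll insert it and look at the cup.

```bash
cat >> h.py <<'E'
def drop(T,A,r,p=.35,az=np.radians(-75),open_=.4):
    f0=np.array(manip.read_state()['force'])
    for k in (.05,.02,0):
        manip.servo_line(T+[0,0,k],speed=.08)
        s=manip.read_state();df=np.linalg.norm(s['force']-f0);print(" down",k,round(df,1),round(s['finger_gap'],3))
        if df>8: print("CONTACT");break
    manip.grip(open_);manip.dwell(.2)
    z=np.cos(p)*r-np.sin(p)*np.array([0,0,1]);e=np.array(manip.read_state()['ee_pos'])
    manip.servo_line(e-.09*z,speed=.15);e=e-.09*z;manip.servo_line(e+[0,0,.08],speed=.2)
    print("t",manip.read_state()['time'])
def shot(name,cam="scene",box=(100,290,130,390),k=3):
    im,X=cloud(cam);a,b,c,d=box;cv2.imwrite(name,cv2.resize(im[a:b,c:d,::-1],None,fx=k,fy=k))
E
python3 - <<'E'
from h import *
s=manip.read_state();T=np.array(s['ee_pos'])-[0,0,.09];az=np.radians(-75);r=np.array([np.cos(az),np.sin(az),0])
drop(T,s['eef_rot'],r)
shot("pics/s3.png",box=(150,240,200,320),k=5)
# forceps: next
g=pick(np.array([.525,.262]),.025,-.034)
if g>.03:
    cup=cup_xy();T,A,r=place(cup,.091,lat=.012)
E
```

```text
down 0.05 0.6 0.15
 down 0.02 0.4 0.155
 down 0 0.9 0.153
t 37.85
found [0.524 0.262] 0.15 133 17
grip 0.139 48.91964300233667
lift 0.138 49.731593310852986 t 44.9417
cup [[0.573, -0.081], [0.569, -0.084]]
above 0.138 49.75409285005071
```

View pics/s3.png

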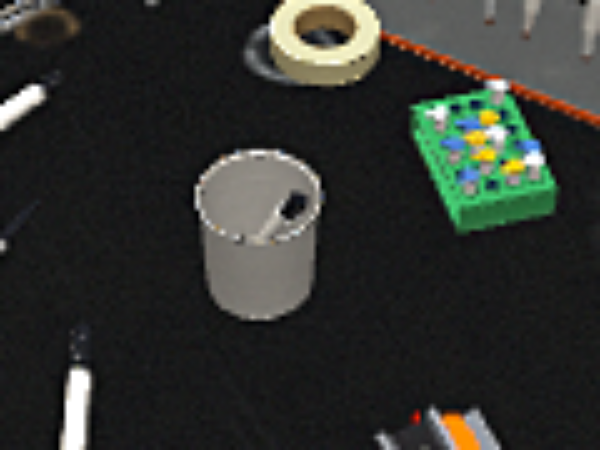

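The marker stands in the cup at (280,215), leaning right. The forceps are gripped, so I'll drop them in and carry on.

```bash
python3 - <<'E'
from h import *
s=manip.read_state();T=np.array(s['ee_pos'])-[0,0,.08];az=np.radians(-75);r=np.array([np.cos(az),np.sin(az),0])
drop(T,s['eef_rot'],r,open_=.35)
g=pick(np.array([.466,.153]),.036,-.032)
if g>.1:
    cup=cup_xy();T,A,r=place(cup,.109,lat=0,b=-.018)
    drop(T,A,r)
shot("pics/s4.png")
E
```

```text
down 0.05 0.5 0.14
 down 0.02 0.9 0.139
 down 0 1.9 0.139
t 50.15
found [0.475 0.155] 0.34 76 16
grip 0.162 50.38955569267273
lift 0.155 49.856995940208435 t 57.1583
cup [[0.571, -0.08], [0.569, -0.085]]
above 0.156 49.87625062465668
 down 0.05 1.8 0.158
 down 0.02 1.3 0.154
 down 0 1.3 0.156
t 62.225
```

View pics/s4.png

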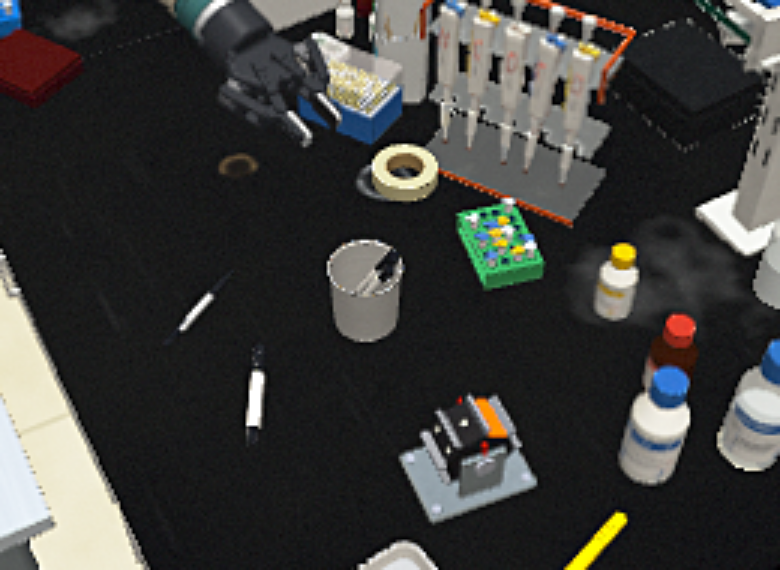

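Three tools are in the cup. The pen at (200,310) and the last marker at (255,395) remain.

```bash
sed -i 's/gate=.45,thr=90,force=50):/gate=.45,thr=90,force=50,shift=0.):/; s/^    best=None$/    best=None;c=c+shift*np.array([np.cos(a),np.sin(a)])*np.sign(np.cos(a))/' h.py; python3 - <<'E'
from h import *
g=pick(np.array([.402,.025]),.032,-.034,shift=.009)
if g>.05:
    cup=cup_xy();T,A,r=place(cup,.103,lat=-.005,b=-.02,hB=.05)
    drop(T,A,r,open_=.3)
    g=pick(np.array([.403,-.129]),.036,-.032)
    if g>.1:
        cup=cup_xy();T,A,r=place(cup,.109,lat=.005,b=-.02,hB=.05)
        drop(T,A,r)
shot("pics/s5.png")
E
```

```text
found [0.394 0.022] 0.54 65 10
grip 0.078 50.091776847839355
lift 0.081 49.387314319610596 t 72.3083
cup [[0.568, -0.083], [0.57, -0.085]]
above 0.081 49.39897119998932
 down 0.05 1.4 0.078
 down 0.02 0.5 0.083
 down 0 1.0 0.079
t 77.0167
found [ 0.401 -0.135] 1.06 76 16
grip 0.156 50.03442049026489
lift 0.155 49.49774622917175 t 87.0917
cup [[0.571, -0.08]]
above 0.159 49.51609432697296
 down 0.05 1.7 0.154
 down 0.02 1.3 0.156
 down 0 2.4 0.153
t 91.8167
```

View pics/s5.png

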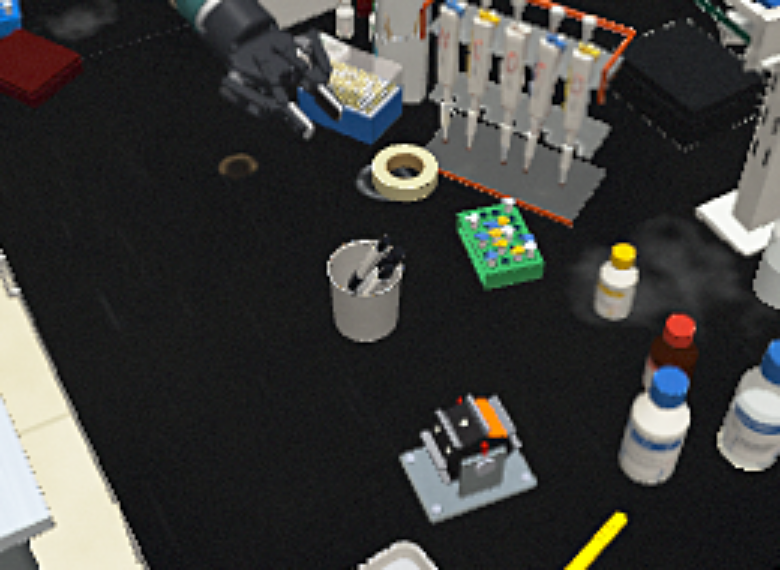

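All five tools are in the cup. Next, the wheel.

```bash
python3 - <<'E'
from h import *
manip.grip(0.);manip.goto([.47,-.33,.22],down(0))
im,X=cloud("wrist");cv2.imwrite("pics/w5.png",im[:,:,::-1]);np.save("w5.npy",X)
for n in("wheel_axle","tally_base"): print([(np.round(r['centre'],3),round(r['confidence'],2)) for r in manip.pinpoint("wrist",n)])
m=(abs(X[...,2]-.010)<.004)&(np.hypot(X[...,0]-.565,X[...,1]+.328)<.09)
c,wh,a=cv2.minAreaRect((X[m][:,:2]*1000).astype(np.float32));print(c,wh,a)
red=(im[...,0]>130)&(im[...,1]<60)&(im[...,2]<60)&(np.hypot(X[...,0]-.565,X[...,1]+.328)<.06);n,L,st,ct=cv2.connectedComponentsWithStats(red.astype(np.uint8))
for k in range(1,n):
    if st[k,4]>3: print(st[k,4],np.nanmedian(X[L==k],0).round(3),ct[k])
print(manip.read_state()['time'])
E
```

```text
[(array([ 0.56 , -0.327,  0.063]), 0.65)]
[(array([ 0.568, -0.326, -0.002]), 0.66)]
(562.531494140625, -326.76129150390625) (89.96884155273438, 123.36940002441406) 83.10794830322266
12 [ 0.565 -0.299  0.092] [221.91666667  74.58333333]
11 [ 0.558 -0.357  0.094] [284.63636364  82.54545455]
95.575
```

View pics/w5.png

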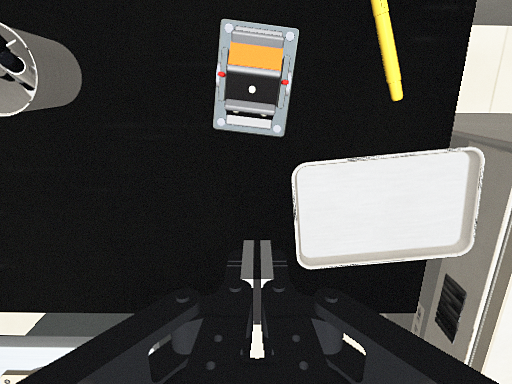

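Face 1 (one dot) is near the top at (252,90), with orange face 0 beyond it at (255,55). Next I'll compute the ridge angles from depth and start pushing.

```bash
cat >> h.py <<'E'
SC=np.array([.5620,-.327]);SY=-.12
SX=np.array([np.cos(SY),np.sin(SY)]);SN=np.array([-np.sin(SY),np.cos(SY)])
def ridges(X):
    d=X[...,:2]-SC;x=d@SX;y=d@SN;z=X[...,2]-.062;rho=np.hypot(x,z)
    m=(abs(y)<.02)&(rho>.042)&(rho<.052)&(z>.01)
    th=np.degrees(np.arctan2(x,z))[m];h,_=np.histogram(th,np.arange(-80,81,4))
    return {int(k):int(v) for k,v in zip(np.arange(-78,80,4),h) if v>2}
def at(x,z): # shut-finger tip centre at stand-frame x, real height z -> TCP
    return [*(SC+x*SX),z-.037]
E
python3 - <<'E'
from h import *
print(ridges(np.load("w5.npy")))
for x in (-.06,-.03,.01):
    q=manip.ik(at(x,.104),down(SY));print(None if q is None else q.round(2))
    q=manip.ik(at(x,.104),down(SY+np.pi));print(None if q is None else q.round(2))
E
```

```text
{-42: 18, -38: 122, -34: 196, 2: 17, 6: 206, 10: 115, 46: 56, 50: 302, 54: 45}
[-0.68  0.32 -0.25  1.   -0.    2.59]
[-0.68  0.32 -0.25  1.    0.   -0.56]
[-0.65  0.36 -0.19  1.02 -0.    2.61]
[-0.65  0.36 -0.19  1.02  0.   -0.53]
[-0.62  0.42 -0.1   1.05 -0.    2.64]
[-0.62  0.42 -0.1   1.05  0.   -0.5 ]
```

```bash
cat >> h.py <<'E'
def tipxz(th,rho=.044):
    t=np.radians(th);return rho*np.sin(t)-.003/np.cos(t)-.011, .062+rho*np.cos(t)
def push(th0,th1,back=9,n=6):
    x,z=tipxz(th0);bk=.044*np.radians(back)
    A=down(SY);manip.goto(at(x-bk,.14),A);manip.servo_line(at(x-bk,z+.001),speed=.1)
    f0=np.array(manip.read_state()['force']);mx=0
    for th in np.linspace(th0,th1,n):
        manip.servo_line(at(*tipxz(th)),speed=.08);f=np.array(manip.read_state()['force'])-f0;mx=max(mx,np.linalg.norm(f))
        if abs(f[2])>25: print("HIGH FORCE",f);break
    e=manip.read_state()['ee_pos'];x1,z1=tipxz(th1)
    manip.servo_line(at(x1-.004,z1+.002),speed=.05);manip.servo_line(at(x1-.004,.15),speed=.15);print("max f",round(mx,1))
def wlook(name=None):
    manip.goto([.47,-.33,.22],down(0));im,X=cloud("wrist")
    if name: cv2.imwrite(name,cv2.resize(im[:160,170:330,::-1],None,fx=3,fy=3))
    print(ridges(X),manip.read_state()['time'])
E
python3 - <<'E'
from h import *
push(-37,22.5);wlook("pics/w6.png")
E
```

```text
max f 13.3
{-70: 9, -66: 165, -62: 81, -26: 42, -22: 148, -18: 158, 18: 178, 22: 188, 26: 50, 62: 104, 66: 247, 70: 17} 99.65
```

View pics/w6.png

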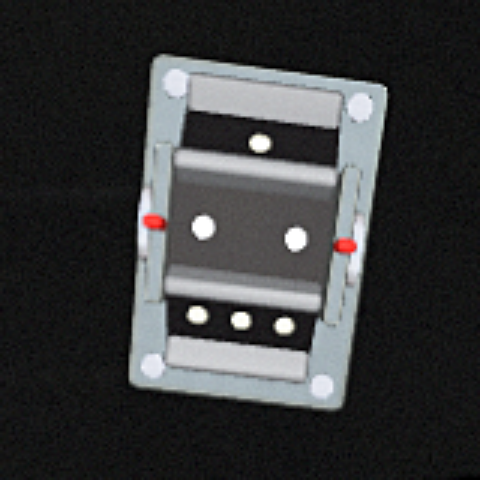

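The push landed with face 2 on top and aligned with the pointers, so three more identical pushes are needed.

```bash
python3 - <<'E'
from h import *
for i in range(3): push(-22.5,22.5)
wlook("pics/w7.png")
shot("pics/s6.png",box=(150,280,220,320),k=4)
a=cv2.imread("pics/w7.png");b=cv2.imread("pics/s6.png");h=480
b=cv2.resize(b,(300,390));c=np.zeros((480,780,3),np.uint8);c[:,:480]=a;c[:390,480:]=b;cv2.imwrite("pics/c7.png",c)
print(cup_xy())
E
```

```text
max f 7.4
max f 7.0
max f 7.7
{-70: 21, -66: 206, -62: 27, -26: 62, -22: 165, -18: 127, 18: 218, 22: 163, 26: 30, 62: 180, 66: 172, 70: 9} 109.6
cup [[0.57, -0.079], [0.571, -0.084]]
[ 0.5707 -0.0815]
```

View pics/c7.png

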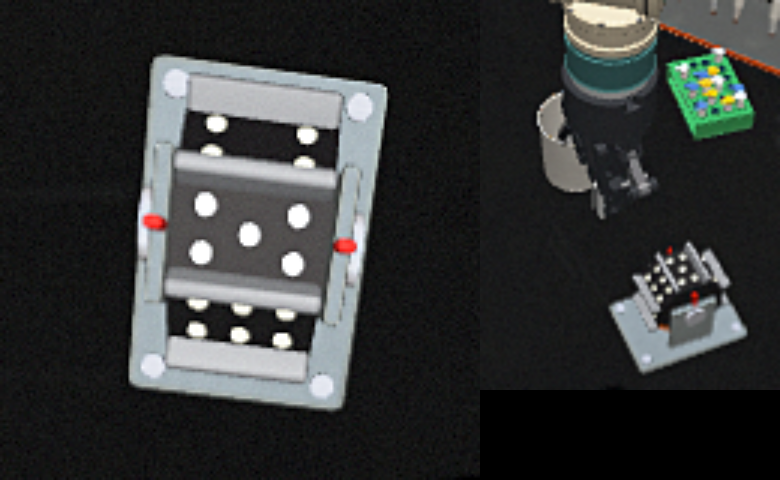

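Face 5 is on top and aligned. I'll move the arm clear, take a last look at the cup and bench, then hand in.

```bash
python3 - <<'E'
from h import *
manip.goto([.42,.33,.3],down(0));shot("pics/s8.png",box=(140,240,130,300),k=4)
E
```

```text
(no output)
```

View pics/s8.png

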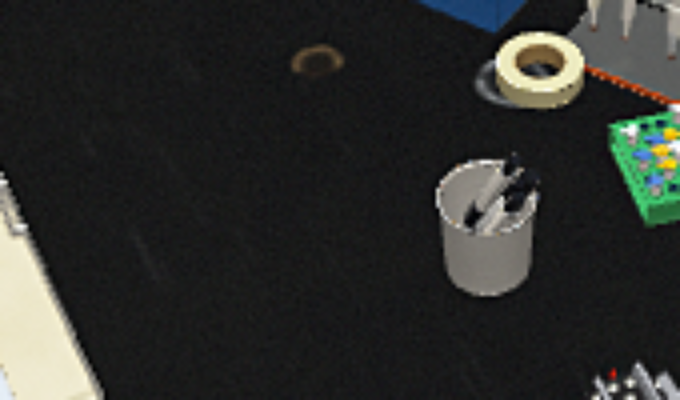

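The cup is upright with the tools leaning at its right rim, and the bench is clear. The visible marker works out to a lean of about 29°, well under the limit.

```bash
python3 -c "
from bench import manip
print(manip.hand_in())"
```

```text
the job is handed in; nothing more can be done
None
```

I handed the job in with all five tools (three markers, pen, forceps) standing in the upright cup and face 5 of the tally wheel on top in line with the pointers; no verdict came back.

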